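# Press the label onto a bottle with the ratchet clamp

## Task

The amber bottle standing in the open jaws of the ratchet clamp has a freshly glued label: squeeze the clamp's handles fully, to the last tooth, let go and leave it locked on the bottle by itself for about three seconds. Then press the red thumb pad down, sideways to the squeeze, so that the ratchet lets go and the handle springs fully open, and stand the bottle upright in the middle of the white perforated tray. Do not pull the bottle out of the locked jaws, and leave the other things on the bench where they are.

Things in the scene. Friction and masses are not known exactly. Their poses are not given: they have to be found in the camera images.
- clamp: Scissor-shaped steel ratchet clamp on a grey base plate (235x90x8 mm) bolted to the bench. Origin on the bench under the upright pivot; +x to the jaws (right and away from the robot), +y (away, left) to the bolted handle. Level rods 11 mm thick, centred 62 mm up; pivot head to 76 mm. The bolted handle's ring (49 mm, centre x -140 y +35) and the -y jaw never move.
- thumb_pad (a point): Centre of the flat top of the red round pad that ends the moving handle: 42 mm across, 14 thick, top 69 mm above the bench, 144 mm from the pivot. In the clamp frame at x -128 y -66 mm open, x -140 y -35 at the last tooth. Push it level towards the bolted ring (+y) to close the jaws. Polished, slippery. Frame turns with the handle, parallel to the clamp's at the last tooth.
- clamp_squeeze (a joint): Squeeze of the moving handle about the pivot, rad: 0 = sprung fully open; teeth catch at about 0.13, 0.185 and 0.24 (the last; it rests there within 0.01 when let go). Hard end stop at 0.275, so push to about 0.26 (37 mm of pad travel), then let go. Takes 4 to 8 N at the pad, jolts to 14 N as teeth pass: go by travel, not force. A spring opens it whenever no tooth holds.
- clamp_press (a joint): Downward flex of the moving handle, rad: 0 = level, grows as the pad is pressed down; stop at 0.08 (11 mm at the pad, 8 N). The teeth let go at about 0.02 (3 mm, 3 to 5 N); held down, the handle swings open by itself, the pad sliding 33 mm out from under the finger. It springs level when let go and a tooth catches again if the handle has not swung away.
- jaw_centre (a point): Point on the base plate's top (8 mm above the bench) under the axis of a clamped bottle, 80 mm from the pivot along the clamp's +x. The jaws are half-round rubber-lined cups, 46 to 78 mm above the bench, inner radius 27 mm; open, the +y one stands about 19 mm back. Axes as the clamp's.
- bottle: Amber bottle with a red screw cap, 52 mm across, 139 mm high, 0.2 kg; origin at the centre of its underside, z up along its axis. Cap 31 mm across from 119 to 139 mm above the origin; shoulder below it. Stands loose on the base plate in the open jaws, within 12 mm of jaw_centre. (Behind the handles a fixed water bath overhangs the bench from 0.14 m up, front edge at world x 0.58, y -0.11 to 0.21.)
- tray: White perforated tray, fixed to the bench, 90 (x) x 160 (y) x 8 mm; origin at the centre of its underside, flat top at 8 mm.
- wash_bottle: Wash bottle, bystander, 84 mm wide, 206 mm high; origin at the centre of its underside.
- lab_timer: Small timer, bystander, 62 x 62 x 18 mm; origin at the centre of its underside.
- beaker_1: Glass beaker, bystander, 74 mm across, 91 mm high; origin at the centre of its underside.
Not all that is in view belongs to the job. Leave any green look-alike of the bottle alone.

How it is judged:
By the outcome, as a careful person would: the job done as asked, in the order asked, and still so for the second after the job is handed in, with the robot touching nothing.
It also fails if it takes over 72 s, if anything falls off the work surface, if the arm or the gripper's body presses on something with over 40 N, if the wrist force passes 120 N, or if a joint passes its speed limit or range.

## Robot

A 6-joint arm with a two-finger parallel gripper is mounted at the origin on a cart in front of the work surface, level with it; the furniture and walls round the work are solid. World frame = base frame: x ahead of the robot, y to its left, z up, the work surface at z = 0. Lengths are in mm, angles in rad, forces in N, time in s.
With the tool pointing down it reaches from about 350 to 775 mm from the base axis. Payload 7.3 kg.
Tool frame: the origin (TCP) lies midway between the tips of the shut fingers; the grasp point (between the pads) lies 19 mm behind it; z points along the fingers, y is the line along which they close (so a half turn about z gives the same grasp; the last joint's range is limited). The gripper opens to 92 mm and grips with 3 to 60 N. Pads are 19 mm wide; open, the fingers measure 130 mm over their backs; the gripper's body (75 mm by 190 mm) begins 47 mm behind the grasp point.
Start: joints at [1.142, 0.342, 1.524, -0, 1.275, -0.146], TCP at [146.485, 504.173, 196.441] pointing down, gripper open.
Joint ranges: [-2.53, 2.53], [-0.77, 2.02], [0.04, 2.7], [-1, 4.14], [0.28, 2.66], [-3.11, 3.11]. Speed limits (rad/s): [2.57, 2.57, 3.14, 3.14, 3.14, 3.14].

## Interface

Orientations are given as [roll, pitch, yaw] about the fixed x, y, z axes, in that order (R = Rz(yaw) Ry(pitch) Rx(roll)).
In Python, from plant import monitor, optics, workorder gives the robot as it stands. The module is installed in compiled form; this text tells all that it offers.
- The arm moves only by the tool servo_tool, never from a script. Its arguments are lists of equal length, an entry for each row: "linear": the shift along the tool's x, y, z as a fraction of full scale, a list of three; "spin": the turn about the tool's z as a fraction of full scale. In form: {"linear": [[dx, dy, dz], ...], "spin": [spin, ...]}. A call has exactly 8 rows; each row shifts and turns the commanded pose from where the row before left it, along the tool's axes as they then stand; what a row does not reach is not made up. Full scale, the value 1, is 200 mm for a shift and 90 degrees for a turn. A row lasts 1/8 s, in which the tool goes at most 62.5 mm and 10.7 degrees, less where a joint would pass 70% of its speed; a pose out of reach is approached as far as the arm can. A call with a number of a shift or a turn outside -1 to 1 is refused whole. A call with a gripper value outside its range is refused whole. "hand" is the opening, from -1 (shut) to 1 (fully open), set as the call begins (left out, the last holds). The fingers move at their own pace and stop on an object; the grip force is fixed at half the most. Time passes only in rows, so rows that do not move let the fingers close, or fill a call up. It gives the time, the measured TCP pose, the force, the opening and the grip force at its end, in the units of the state.
- monitor.get_obs(): the state, without advancing time (a new reading comes with each control period).
- optics.capture(name): name is "scene" or "side" or "wrist"; returns a dict with "frame" (420x560x3 uint8, blue, green, red), "K" (3x3 intrinsics, pixels), "world_to_cam" (4x4, takes a point from world to camera coordinates). Camera axes: x right, y down, z forward; pixel columns grow to the right and rows downward; lengths in mm; the calibration is good to about 2 mm. A picture is of the moment at which its call begins. There is no depth.
- workorder.close_job(): hands the job in; it is judged then, once.
The state is a dict: "time": time; "joint_positions": joint angles; "dq": joint speeds; "tau": joint torques, N m; "tool_pos": TCP position; "tcp_rot": TCP orientation; "contact_force": force on the tool from outside, world axes, zero at the start; "moment": the same for the moment, N m; "grip_width": finger opening in mm; "finger_force": force on a finger pad.
Only numpy, scipy, OpenCV 4.12 (cv2) and the standard library are available. Lean on these libraries where they do the work, as an engineer would, in place of code of your own. Each camera call takes 0.05 s, during which the arm holds its last target. There are 200 camera calls.

## Working session

There is one attempt and no reset: what is moved stays moved. The work goes in short steps, Python scripts to look and compute and a tool call to move; the robot and the scene stay as the last step left them, time stands still between calls to the robot, and variables do not carry over. Pictures are saved under pics/ and viewed, at most 10 in all, crops included, and the job is handed in when it is done.

Besides the shell and the picture viewer there is one more tool, called after "Emit:" as name([rows], argument=value, ...), one row to a line, values as JSON. servo_tool: Moves the arm, as the interface text tells. Shift numbers are shares of 200 mm and turn numbers shares of 90 degrees, none past 1 either way. Its arguments: {"type":"object","properties":{"linear":{"type":"array","items":{"type":"array","items":{"type":"number","minimum":-1,"maximum":1}}},"spin":{"type":"array","items":{"type":"number","minimum":-1,"maximum":1}},"hand":{"type":"number"}},"required":["linear","spin"]}

```bash
mkdir -p pics; cat > h.py <<'E'
import numpy as np, cv2
from plant import monitor, optics, workorder
def snap(n,f):
    c=optics.capture(n); cv2.imwrite(f'pics/{f}.png',c['frame']); np.savez(f'pics/{f}.npz',K=c['K'],T=c['world_to_cam']); return c
def ray(f,u,v,z):
    d=np.load(f'pics/{f}.npz'); K,T=d['K'],d['T']; R,t=T[:3,:3],T[:3,3]
    o=-R.T@t; r=R.T@np.linalg.inv(K)@[u,v,1]; return o+r*(z-o[2])/r[2]
def proj(f,p):
    d=np.load(f'pics/{f}.npz'); q=d['K']@(d['T'][:3,:3]@np.array(p,float)+d['T'][:3,3]); return q[:2]/q[2]
E
python3 - <<'E'
from h import *
a=snap('scene','s0');b=snap('side','d0');c=snap('wrist','w0')
cv2.imwrite('pics/sd.png',cv2.resize(np.vstack([a['frame'],b['frame']]),None,fx=.71,fy=.71))
for n in('s0','d0','w0'):
    T=np.load(f'pics/{n}.npz')['T'];print(n,(-T[:3,:3].T@T[:3,3]).round())
s=monitor.get_obs();print(s)
E
```

```text
s0 [ -72. -353.  787.]
d0 [-394.  669. 1094.]
w0 [ 81. 523. 385.]
{'time': 0.15, 'joint_positions': array([ 1.14201662e+00,  3.42572779e-01,  1.52476287e+00, -2.82200661e-06,
        1.27540572e+00, -1.45987797e-01]), 'dq': array([ 0.00021868, -0.00188674, -0.00280841,  0.00134464, -0.00044833,
        0.00013583]), 'tau': array([ 9.00547748e-04, -4.31468475e+01, -2.44355196e+01,  7.15927547e-02,
        5.38953301e-02, -1.04837063e-04]), 'tool_pos': array([146.3313018 , 503.85533597, 195.91151267]), 'tcp_rot': array([-3.14045576e+00, -1.64433250e-04,  2.85880148e+00]), 'contact_force': array([-0.43910214, -0.51591435, -0.35946697]), 'moment': array([-0.06451113, -0.05712011, -0.03740972]), 'finger_force': 0.0, 'grip_width': 91.48432468539764}
```

View pics/s0.png

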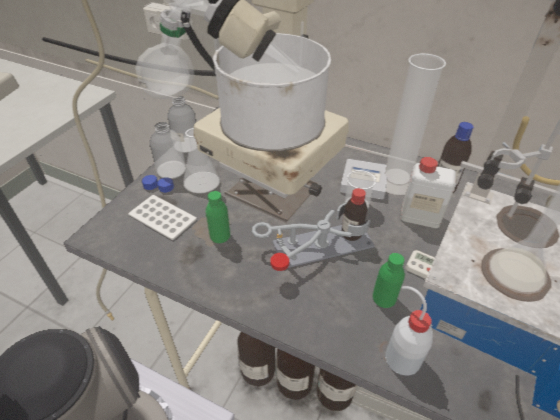

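View pics/d0.png

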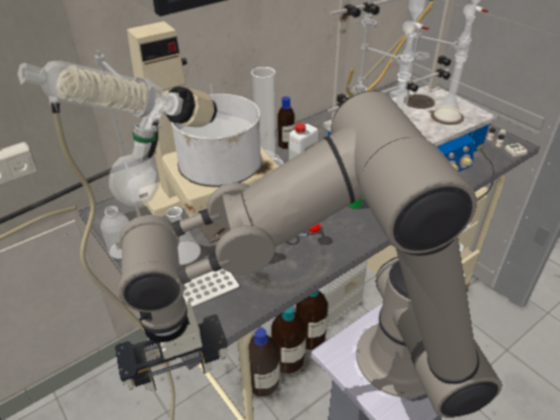

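The amber bottle with the red cap stands in the clamp jaws at about (354,213). The green look-alikes are at (217,218) and (390,281), and the blue-capped brown bottle at (457,147) is in the background. The amber red-capped one is the bottle meant. The red pad is at (280,262), the fixed ring at (262,229) and the tray at (162,216). I'll confirm in an enlarged crop.

```bash
python3 - <<'E'
from h import *
f=cv2.imread('pics/s0.png')
cv2.imwrite('pics/c0.png',cv2.resize(f[180:280,240:380],(798,570),interpolation=cv2.INTER_CUBIC))
cv2.imwrite('pics/c1.png',cv2.resize(f[180:250,110:240],(780,420),interpolation=cv2.INTER_CUBIC))
E
```

```text
(no output)
```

View pics/c0.png

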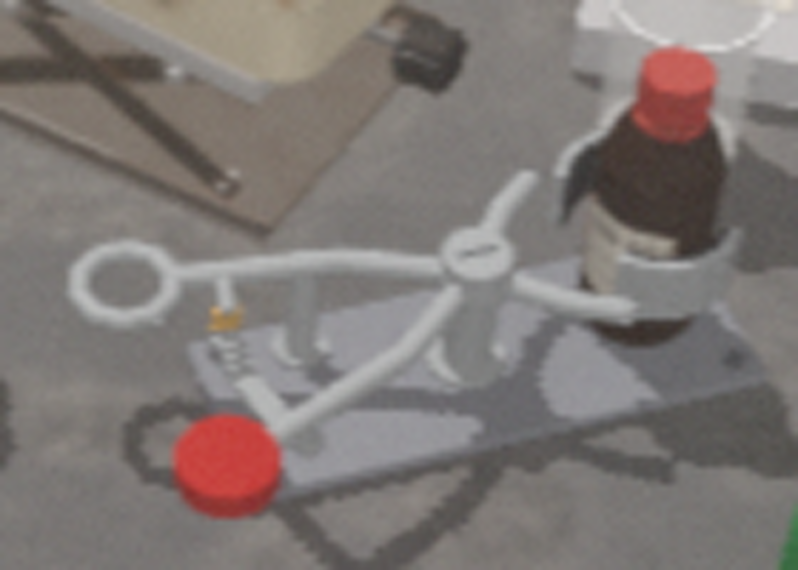

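View pics/c1.png

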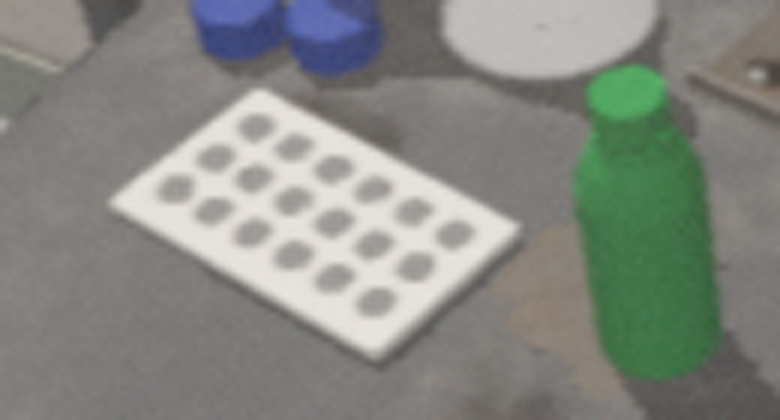

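```bash
python3 - <<'E'
from h import *
from scipy.optimize import least_squares
pad=ray('s0',280,258.6,69);piv=ray('s0',323.7,224.7,76);ring=ray('s0',261.9,229.8,64);cap=ray('s0',359.3,192.3,147)
print(pad,piv,ring,cap)
tc=[ray('s0',u,v,8) for u,v in((153.7,194.7),(128,213.7),(173,239.7),(197,218.3))];print('tray',np.mean(tc,0),np.array(tc).round())
base=ray('s0',240+642/5.7,180+335/5.7,8);print('bottle base front',base)
R=lambda a:np.array([[np.cos(a),-np.sin(a)],[np.sin(a),np.cos(a)]])
L=[(-128,-66),(0,0),(-140,35)];W=[pad[:2],piv[:2],ring[:2]]
s=least_squares(lambda x:np.concatenate([R(x[2])@l+x[:2]-w for l,w in zip(L,W)]),[*piv[:2],-0.9]);print(s.x,s.fun.round(1))
x=s.x;P=lambda l:(R(x[2])@l+x[:2]).round(1)
for n,l in dict(pad=(-128,-66),padc=(-140,-35),ring=(-140,35),jaw=(80,0)).items():print(n,P(l))
print('bottle in clamp frame',R(x[2]).T@(cap[:2]-x[:2]))
for n,u,v,z in(('green1',217,240,0),('green2',386,303,0),('wash',405,368,0),('green1top',214.8,195,139),('green2top',395,257,139),('timer',421,263,18),('bath',0,0,0)): print(n,ray('s0',u,v,z).round())
E
```

```text
[ 452.59872537 -102.60513301   69.        ] [ 583.25280052 -151.90591885   76.        ] [514.76673655 -25.25836145  64.        ] [ 648.02651312 -206.55518453  147.        ]
tray [488.74897853 254.04539615   8.        ] [[544. 326.   8.]
 [455. 340.   8.]
 [434. 181.   8.]
 [521. 169.   8.]]
bottle base front [ 633.04901668 -214.47209634    8.        ]
[ 585.02898122 -151.92461352   -0.82588433] [-2.9  0.   1.8 -0.   1.1 -0. ]
pad [ 449.7 -102.6]
padc [464.4 -72.7]
ring [515.9 -25.3]
jaw [ 639.3 -210.7]
bottle in clamp frame [82.86800639  9.27802952]
green1 [487.  88.   0.]
green2 [ 495. -340.    0.]
wash [ 368. -413.    0.]
green1top [502.  87. 139.]
green2top [ 506. -328.  139.]
timer [ 623. -382.   18.]
bath [1433. 2053.    0.]
```

```bash
cat >> h.py <<'E'
def plan(pos,yaw_deg,n=8,start=None):
    """rows to go straight from the present (or start=(pos,yaw)) to pos, yaw in n rows"""
    if start is None:
        s=monitor.get_obs(); p=s['tool_pos']; y=np.degrees(s['tcp_rot'][2])
    else: p,y=start
    dy=(yaw_deg-y+180)%360-180; step=(np.array(pos,float)-p)/n; rows=[]
    for i in range(n):
        a=np.radians(y+dy*i/n); c,s_=np.cos(a),np.sin(a)
        t=np.array([c*step[0]+s_*step[1], s_*step[0]-c*step[1], -step[2]])
        rows.append([float(v) for v in (t/200).round(3)])
    print(rows,'spin',round(-dy/n/90,4)); return (np.array(pos,float),yaw_deg)
E
python3 - <<'E'
from h import *
a=plan((390,250,230),120)
b=plan((400,-152,230),62.5,start=a)
c=plan((425,-152,110),62.5,start=b)
for n,u,v,z in(('cyl',398,184,0),('white',425,222,0),('beaker',365,240,0),('whiteTop',429,160,150),('beaker',357,215,0)): print(n,ray('s0',u,v,z).round())
E
```

```text
[[-0.191, -0.11, -0.021], [-0.2, -0.091, -0.021], [-0.208, -0.072, -0.021], [-0.214, -0.052, -0.021], [-0.218, -0.031, -0.021], [-0.22, -0.01, -0.021], [-0.22, 0.011, -0.021], [-0.218, 0.032, -0.021]] spin 0.0608
[[-0.221, -0.12, -0.0], [-0.234, -0.092, -0.0], [-0.244, -0.062, -0.0], [-0.249, -0.031, -0.0], [-0.251, 0.001, -0.0], [-0.249, 0.032, -0.0], [-0.243, 0.063, -0.0], [-0.233, 0.093, -0.0]] spin 0.0799
[[0.007, 0.014, 0.075], [0.007, 0.014, 0.075], [0.007, 0.014, 0.075], [0.007, 0.014, 0.075], [0.007, 0.014, 0.075], [0.007, 0.014, 0.075], [0.007, 0.014, 0.075], [0.007, 0.014, 0.075]] spin -0.0
cyl [ 896. -260.   -0.]
white [ 779. -362.    0.]
beaker [ 650. -242.    0.]
whiteTop [ 834. -323.  150.]
beaker [ 725. -196.    0.]
```

Emit:
servo_tool([
  [-0.191, -0.11, -0.021],
  [-0.2, -0.091, -0.021],
  [-0.208, -0.072, -0.021],
  [-0.214, -0.052, -0.021],
  [-0.218, -0.031, -0.021],
  [-0.22, -0.01, -0.021],
  [-0.22, 0.011, -0.021],
  [-0.218, 0.032, -0.021],
], spin=[0.061, 0.061, 0.061, 0.061, 0.061, 0.061, 0.061, 0.061], hand=-1)

```text
time: 1.15
tool_pos: [390.8, 248.5, 230.0]
tcp_rot: [-3.141, -0.0, 2.089]
contact_force: [1.0, 0.7, 0.4]
grip_width: 16.5
finger_force: 0.0
```

Emit:
servo_tool([
  [-0.221, -0.12, 0],
  [-0.234, -0.092, 0],
  [-0.244, -0.062, 0],
  [-0.249, -0.031, 0],
  [-0.251, 0.001, 0],
  [-0.249, 0.032, 0],
  [-0.243, 0.063, 0],
  [-0.233, 0.093, 0],
], spin=[0.08, 0.08, 0.08, 0.08, 0.08, 0.08, 0.08, 0.08])

```text
time: 2.15
tool_pos: [398.5, -153.7, 230.0]
tcp_rot: [3.142, -0.0, 1.083]
contact_force: [0.3, 0.1, 1.3]
grip_width: 0.7
finger_force: 0.0
```

```bash
python3 - <<'E'
from h import *
s=monitor.get_obs();print(s['tool_pos'],s['tcp_rot'],s['time'],s['joint_positions'])
snap('scene','s1');c=snap('wrist','w1')
E
```

```text
[ 398.53243466 -153.73646966  229.97728207] [ 3.14151865e+00 -2.82071034e-04  1.08252318e+00] 2.15 [-5.48229183e-01  1.32518343e-01  1.70894838e+00  2.96809568e-04
  1.30006897e+00 -6.00353928e-02]
```

View pics/w1.png

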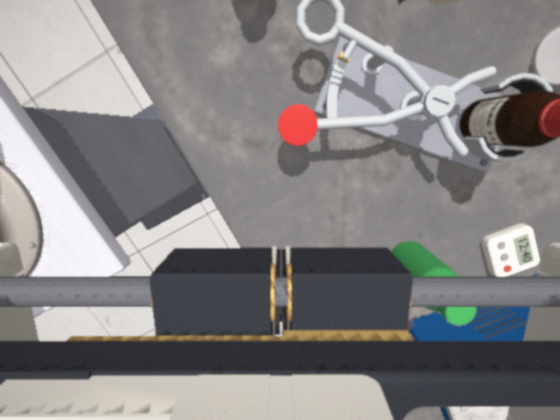

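```bash
python3 - <<'E'
from h import *
s=monitor.get_obs();p=s['tool_pos'];a=s['tcp_rot'][2]
X=np.array([np.cos(a),np.sin(a),0]);Y=np.array([np.sin(a),-np.cos(a),0])
for h in(0,19,38,66,90):
  print(h,[proj('w1',p+[0,0,h]+i*X+j*Y).round() for i,j in((0,0),(9.5,19),(9.5,-19),(-9.5,19))])
print(np.load('pics/w1.npz')['K'])
pad=ray('w1',298,125,69);piv=ray('w1',440,100.5,76);ring=ray('w1',321,18,62)
print(pad,piv,ring,[proj('w1',(645,-207,147))])
E
```

```text
0 [array([278., 240.]), array([309., 225.]), array([247., 226.]), array([308., 254.])]
19 [array([278., 251.]), array([312., 235.]), array([243., 235.]), array([311., 267.])]
38 [array([277., 265.]), array([315., 247.]), array([239., 248.]), array([314., 282.])]
66 [array([277., 292.]), array([322., 271.]), array([231., 271.]), array([321., 312.])]
90 [array([276., 325.]), array([331., 300.]), array([220., 301.]), array([329., 348.])]
[[323.81825188   0.         280.69895619]
 [  0.         323.81825188 216.44613471]
 [  0.           0.           1.        ]]
[ 450.19574704 -103.35471556   69.        ] [ 585.98687487 -150.08447965   76.        ] [517.32072163 -24.63429478  62.        ] [array([576.05449868, 121.55690338])]
```

```bash
python3 - <<'E'
from h import *
a=cv2.imread('pics/s1.png');b=cv2.imread('pics/w1.png')
u,v=proj('s1',monitor.get_obs()['tool_pos']);print(u,v,proj('w1',monitor.get_obs()['tool_pos']))
u,v=int(u),int(v);x0,y0=max(u-100,0),max(v-110,0)
A=cv2.resize(a[y0:y0+150,x0:x0+150],(400,400),interpolation=3);B=cv2.resize(b[220:350,215:345],(400,400),interpolation=3)
print(x0,y0);cv2.imwrite('pics/c2.png',np.hstack([A,B]))
E
```

```text
294.27435217531223 233.23254388207104 [277.73210756 240.2570711 ]
194 123
```

View pics/c2.png

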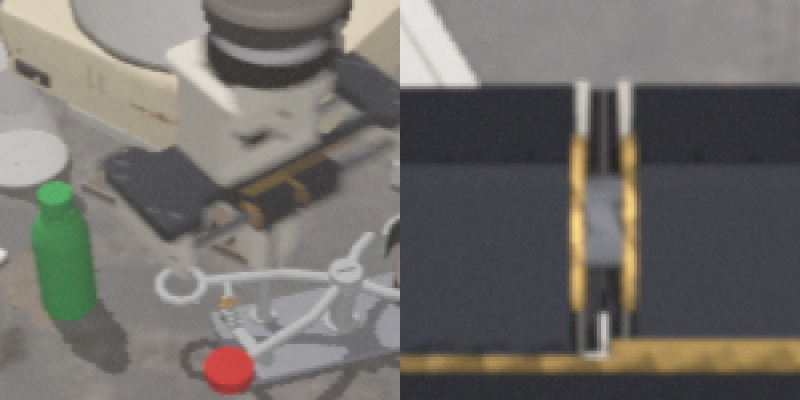

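The wrist view shows the pad at (298,125), the pivot at (440,100) and the ring at (321,18), which agrees with the scene camera within about 2 mm. In the crop the thin shut fingers hang straight down.

```bash
python3 - <<'E'
from h import *
plan((425,-152.7,50),62.5)
E
```

```text
[[0.01, 0.014, 0.112], [0.01, 0.014, 0.112], [0.01, 0.014, 0.112], [0.01, 0.014, 0.112], [0.01, 0.014, 0.112], [0.01, 0.014, 0.112], [0.009, 0.014, 0.112], [0.009, 0.014, 0.112]] spin -0.0009
```

Next I descend, then creep forward 16 mm.

Emit:
servo_tool([
  [0.01, 0.014, 0.113],
  [0.01, 0.014, 0.113],
  [0.01, 0.014, 0.113],
  [0.01, 0.014, 0.113],
  [0.01, 0.014, 0.113],
  [0.01, 0.014, 0.113],
  [0.01, 0.014, 0.112],
  [0.01, 0.014, 0.112],
], spin=[-0.001, -0.001, -0.001, -0.001, -0.001, -0.001, 0, 0])

```text
time: 3.25
tool_pos: [426.1, -147.2, 48.9]
tcp_rot: [-3.141, -0.0, 1.098]
contact_force: [0.9, 0.2, 0.4]
grip_width: 0.4
finger_force: 0.0
```

Emit:
servo_tool([
  [0.015, 0, 0],
  [0.015, 0, 0],
  [0.015, 0, 0],
  [0.015, 0, 0],
  [0.01, 0, 0],
  [0.01, 0, 0],
  [0, 0, 0],
  [0, 0, 0],
], spin=[0, 0, 0, 0, 0, 0, 0, 0])

```text
time: 4.25
tool_pos: [433.4, -134.0, 49.6]
tcp_rot: [-3.141, -0.0, 1.096]
contact_force: [0.8, 0.1, 0.7]
grip_width: 0.4
finger_force: 0.0
```

```bash
python3 - <<'E'
from h import *
s=monitor.get_obs();print(s['tool_pos'],s['tcp_rot'],s['contact_force'])
b=snap('wrist','w2')['frame'];a=snap('scene','s2')['frame']
cv2.imwrite('pics/c3.png',np.hstack([cv2.resize(a[180:280,240:340],(400,400),interpolation=3),cv2.resize(b[100:300,180:380],(400,400),interpolation=3)]))
E
```

```text
[ 433.36072017 -134.02417944   49.57594438] [-3.14149731e+00 -7.90461430e-05  1.09632175e+00] [0.82750416 0.11502253 0.66100849]
```

View pics/c3.png

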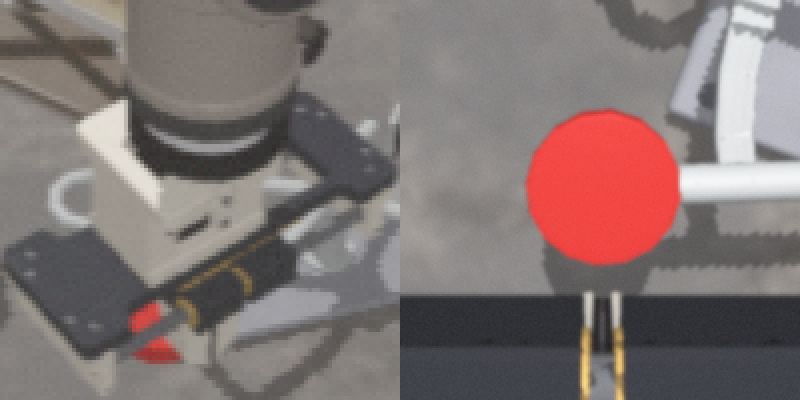

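Wrist crop: the pad is at (302,194) in the full wrist picture and lines up with the finger at x≈301. The gap is a few mm. I creep forward to find contact.

Emit:
servo_tool([
  [0.01, 0, 0],
  [0.01, 0, 0],
  [0.005, 0, 0],
  [0, 0, 0],
  [0, 0, 0],
  [0, 0, 0],
  [0, 0, 0],
  [0, 0, 0],
], spin=[0, 0, 0, 0, 0, 0, 0, 0])

```text
time: 5.35
tool_pos: [435.7, -129.6, 49.6]
tcp_rot: [3.142, -0.0, 1.096]
contact_force: [-0.5, -0.8, 1.1]
grip_width: 0.9
finger_force: 0.0
```

Emit:
servo_tool([
  [0.005, 0, 0],
  [0.005, 0, 0],
  [0, 0, 0],
  [0, 0, 0],
  [0, 0, 0],
  [0, 0, 0],
  [0, 0, 0],
  [0, 0, 0],
], spin=[0, 0, 0, 0, 0, 0, 0, 0])

```text
time: 6.35
tool_pos: [436.6, -127.8, 49.6]
tcp_rot: [3.142, -0.0, 1.096]
contact_force: [0.3, -0.3, 0.5]
grip_width: 0.5
finger_force: 0.0
```

Emit:
servo_tool([
  [0.005, 0, 0],
  [0.005, 0, 0],
  [0, 0, 0],
  [0, 0, 0],
  [0, 0, 0],
  [0, 0, 0],
  [0, 0, 0],
  [0, 0, 0],
], spin=[0, 0, 0, 0, 0, 0, 0, 0])

```text
time: 7.35
tool_pos: [437.5, -126.0, 49.6]
tcp_rot: [3.142, -0.0, 1.096]
contact_force: [-0.3, -1.0, 0.5]
grip_width: 0.2
finger_force: 0.0
```

Emit:
servo_tool([
  [0.005, 0, 0],
  [0.005, 0, 0],
  [0, 0, 0],
  [0, 0, 0],
  [0, 0, 0],
  [0, 0, 0],
  [0, 0, 0],
  [0, 0, 0],
], spin=[0, 0, 0, 0, 0, 0, 0, 0])

```text
time: 8.35
tool_pos: [438.4, -124.2, 49.6]
tcp_rot: [3.142, -0.0, 1.096]
contact_force: [-0.5, 0.2, -0.8]
grip_width: 0.6
finger_force: 0.0
```

Emit:
servo_tool([
  [0.005, 0, 0],
  [0.005, 0, 0],
  [0.005, 0, 0],
  [0, 0, 0],
  [0, 0, 0],
  [0, 0, 0],
  [0, 0, 0],
  [0, 0, 0],
], spin=[0, 0, 0, 0, 0, 0, 0, 0])

```text
time: 9.35
tool_pos: [439.8, -121.6, 49.6]
tcp_rot: [-3.142, -0.0, 1.096]
contact_force: [-0.8, 0.2, -0.3]
grip_width: 0.6
finger_force: 0.0
```

```bash
cat >> h.py <<'E'
def padpos(f,z=69):
    b=cv2.imread(f'pics/{f}.png').astype(int); m=((b[...,2]>150)&(b[...,1]<110)&(b[...,0]<110)).astype(np.uint8)
    n,l,st,ce=cv2.connectedComponentsWithStats(m)
    for i in range(1,n):
        if st[i,4]>300:
            x,y,w,h,a=st[i]; print(f,st[i],ray(f,x+w/2-.5,y+w/2-.5,z).round(1),ray(f,*ce[i],z).round(1))
E
python3 - <<'E'
from h import *
s=monitor.get_obs();print(s['tool_pos'],s['contact_force'])
snap('wrist','w3')
for f in('w1','w2','w3'):padpos(f)
E
```

```text
[ 439.78830276 -121.57146389   49.60469059] [-0.76294017  0.17189434 -0.27200771]
w1 [ 278  104   40   42 1303] [ 450.4 -101.8   69. ] [ 449.7 -102.6   69. ]
w2 [ 243  154   77   79 4728] [ 450.3 -101.8   69. ] [ 450.  -102.4   69. ]
w3 [ 243  180   76   70 4243] [ 450.1 -101.7   69. ] [ 450.8 -101.    69. ]
```

Emit:
servo_tool([
  [0.005, 0, 0],
  [0.005, 0, 0],
  [0.005, 0, 0],
  [0.005, 0, 0],
  [0, 0, 0],
  [0, 0, 0],
  [0, 0, 0],
  [0, 0, 0],
], spin=[0, 0, 0, 0, 0, 0, 0, 0])

```text
time: 10.4
tool_pos: [441.6, -118.0, 49.6]
tcp_rot: [-3.142, -0.0, 1.096]
contact_force: [-0.1, -0.4, 0.1]
grip_width: 0.7
finger_force: 0.0
```

```bash
python3 - <<'E'
from h import *
s=monitor.get_obs();print(s['tool_pos'],s['contact_force'])
b=snap('wrist','w4')['frame'];padpos('w4')
cv2.imwrite('pics/c4.png',cv2.resize(b[150:300,180:380],(800,600),interpolation=3))
E
```

```text
[ 441.60273354 -117.9926242    49.5907701 ] [-0.05274608 -0.41825918  0.05429996]
w4 [ 243  187   76   63 3825] [ 450.1 -101.7   69. ] [451.6 -99.5  69. ]
```

View pics/c4.png

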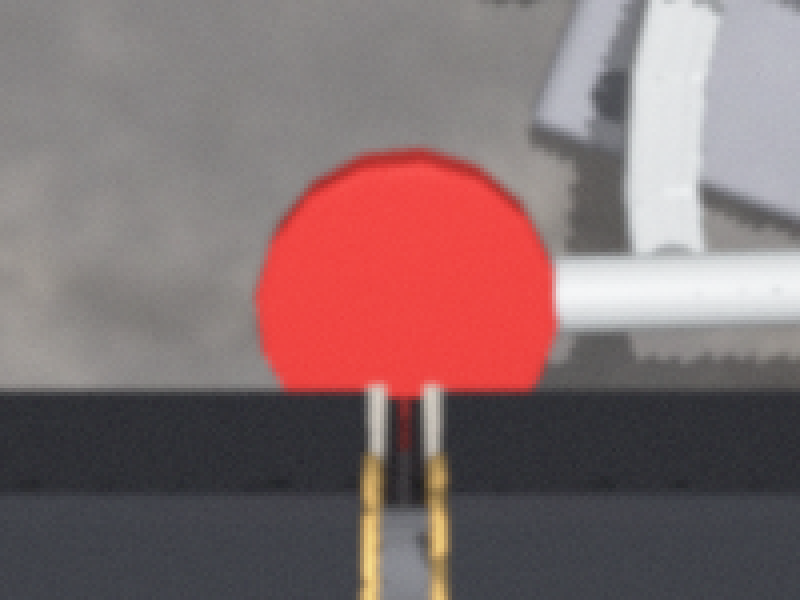

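```bash
python3 - <<'E'
from h import *
b=snap('scene','s3')['frame']
s=monitor.get_obs();p=s['tool_pos'];a=s['tcp_rot'][2]
X=np.array([np.cos(a),np.sin(a),0]);Y=np.array([np.sin(a),-np.cos(a),0])
f=cv2.resize(b[200:300,230:360],(780,600),interpolation=3)
for h,c in((0,(0,255,0)),(19,(255,255,0)),(38,(255,0,255))):
  for i in(-9.5,0,9.5):
    u,v=proj('s3',p+[0,0,h]+i*X);cv2.circle(f,(int((u-230)*6),int((v-200)*6)),3,c,-1)
cv2.imwrite('pics/c5.png',f)
E
```

```text
(no output)
```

View pics/c5.png

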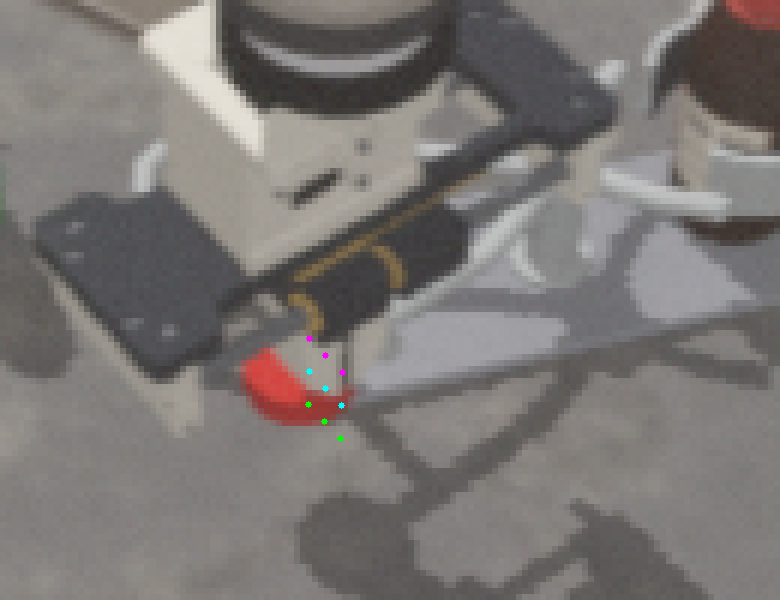

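The finger appears to end above the pad top: red is visible below the tip, at about (325,390) in the crop. I test this with a light press downwards, which does no harm while the handle is open.

Emit:
servo_tool([
  [0, 0, 0.005],
  [0, 0, 0.005],
  [0, 0, 0.005],
  [0, 0, 0.005],
  [0, 0, 0],
  [0, 0, 0],
  [0, 0, 0],
  [0, 0, 0],
], spin=[0, 0, 0, 0, 0, 0, 0, 0])

```text
time: 11.5
tool_pos: [441.7, -118.0, 45.6]
tcp_rot: [3.142, -0.0, 1.096]
contact_force: [0.3, 0.4, 0.8]
grip_width: 0.6
finger_force: 0.0
```

Emit:
servo_tool([
  [0, 0, 0.005],
  [0, 0, 0.005],
  [0, 0, 0.005],
  [0, 0, 0.005],
  [0, 0, 0],
  [0, 0, 0],
  [0, 0, 0],
  [0, 0, 0],
], spin=[0, 0, 0, 0, 0, 0, 0, 0])

```text
time: 12.5
tool_pos: [441.6, -118.0, 41.6]
tcp_rot: [3.142, -0.0, 1.096]
contact_force: [0.4, -0.5, -0.9]
grip_width: 0.6
finger_force: 0.0
```

```bash
python3 - <<'E'
from h import *
s=monitor.get_obs();p=s['tool_pos'];a=s['tcp_rot'][2]
X=np.array([np.cos(a),np.sin(a),0]);Y=np.array([np.sin(a),-np.cos(a),0])
for n,f in(('scene','s4'),('wrist','w5')):
  b=snap(n,f)['frame'];u,v=proj(f,p).round().astype(int);print(n,u,v)
  padpos(f)
  if n=='scene':
    for h in(0,19,38,60): print(h,[proj(f,p+[0,0,h]+i*X+j*Y).round(1).tolist() for i,j in((0,0),(9.5,0),(0,8))])
    for r in range(v-25,v+8):
      print(r,''.join('R' if q[2]>1.5*q[1] else '%x'%(int(q.mean())//16) for q in b[r,u-25:u+25].astype(int)))
    print('cols',u-25)
E
```

```text
scene 284 272
s4 [409 310  22  23 326] [ 435.1 -409.3   69. ] [ 432.2 -409.7   69. ]
0 [[284.0, 272.4], [281.4, 269.6], [286.9, 270.7]]
19 [[284.1, 267.1], [281.5, 264.3], [287.1, 265.3]]
38 [[284.3, 261.6], [281.6, 258.7], [287.2, 259.8]]
60 [[284.4, 255.0], [281.7, 252.1], [287.4, 253.2]]
247 55555555554689986443445665444444344565433333345679
248 55555555554467644334566544444344443456433334456777
249 55555555555444444344454434333333344456433445677777
250 55555455554443443343444343344444433444444577777777
251 55455555444434455444544434334333333454345777777777
252 5555555444344578754566543344343333357667899999a999
253 55555554344577789865666544434334343578899aaaaaaaaa
254 555555544578888898755676543343434456899aaaaaaaaaaa
255 55555554567888RR8655566654433334568889aaaaaaaaaaa9
256 5555455567777RRR65655566643434468999889aaaaaaaaaaa
257 655555546777RR5555566676544346899999899aaaaaaaaaaa
258 655554556777665566678986444447999999889aaaaaaaaaaa
259 54554434676655556688999754665799999989aaaaaaaaaaaa
260 554444345555556RR78999987898579999999aaaaaaaaaaa9a
261 44443344556656RRR89999999998679999
[... 402 characters left out ...]
269 999998888777877RRRRRRRRRRRR66655567788888888888888
270 999988888877787776RRRRRR66678765556788888888888888
271 99999887787777777777878888888876555677888888888888
272 99999878777777777778888888888887655557788888888888
273 99789877777777777778888888888888765566788888888888
274 98888778777777777778888888888888766556788888888887
275 88877788777777788888888888888888887665667888888776
276 77877777777777888888888888888888887666666778887666
277 77777777777878888888888888878888888876555677776655
278 77777787787777888888888888777777888876555556665555
279 77777778887878888888888888877788888887765555555556
cols 259
wrist 280 244
w5 [ 242  189   79   61 3832] [ 450.5 -101.4   69. ] [452.2 -98.3  69. ]
```

The finger's lower edge spans roughly (277,261) to (284,267), in front of the red. The tips are therefore still just above the pad top, about 30 mm above the reported TCP. I continue the gentle descent until I feel contact.

Emit:
servo_tool([
  [0, 0, 0.005],
  [0, 0, 0.005],
  [0, 0, 0.005],
  [0, 0, 0.005],
  [0, 0, 0],
  [0, 0, 0],
  [0, 0, 0],
  [0, 0, 0],
], spin=[0, 0, 0, 0, 0, 0, 0, 0])

```text
time: 13.6
tool_pos: [441.6, -118.0, 37.6]
tcp_rot: [-3.142, -0.0, 1.096]
contact_force: [-1.1, 0.9, 3.1]
grip_width: 0.5
finger_force: 1.3
```

```bash
python3 - <<'E'
from h import *
s=monitor.get_obs();p=s['tool_pos'];print(p,s['contact_force'],s['moment'],s['joint_positions'].round(4).tolist())
snap('wrist','w6');padpos('w6')
E
```

```text
[ 441.58585635 -117.97333136   37.64827707] [-1.06234056  0.92580311  3.10819834] [-0.05624069  0.25385355 -0.00616941] [-0.4291, 0.4282, 1.9115, 0.0001, 0.8019, 0.0453]
w6 [ 241  191   81   60 3826] [ 450.3 -101.7   69. ] [452.5 -97.7  69. ]
```

Contact at tool z≈38 (Fz 3.1 N) confirms that the real fingertips sit about 28 mm above the reported TCP. I lift, back off and go lower beside the pad.

Emit:
servo_tool([
  [0, 0, -0.03],
  [0, 0, -0.03],
  [-0.045, 0, 0],
  [-0.045, 0, 0],
  [-0.045, 0, 0],
  [0, 0, 0.05],
  [0, 0, 0.05],
  [0, 0, 0.045],
], spin=[0, 0, 0, 0, 0, 0, 0, 0])

```text
time: 14.65
tool_pos: [429.0, -141.7, 19.6]
tcp_rot: [-3.141, -0.0, 1.097]
contact_force: [0.8, 0.2, 0.5]
grip_width: 0.3
finger_force: 0.0
```

Emit:
servo_tool([
  [0, 0, 0],
  [0.015, 0, 0],
  [0.015, 0, 0],
  [0.015, 0, 0],
  [0.01, 0, 0],
  [0, 0, 0],
  [0, 0, 0],
  [0, 0, 0],
], spin=[0, 0, 0, 0, 0, 0, 0, 0])

```text
time: 15.65
tool_pos: [434.3, -132.3, 20.6]
tcp_rot: [-3.142, -0.0, 1.096]
contact_force: [0.2, -0.5, -0.3]
grip_width: -0.0
finger_force: 0.0
```

Emit:
servo_tool([
  [0.005, 0, 0],
  [0.005, 0, 0],
  [0.005, 0, 0],
  [0, 0, 0],
  [0, 0, 0],
  [0, 0, 0],
  [0, 0, 0],
  [0, 0, 0],
], spin=[0, 0, 0, 0, 0, 0, 0, 0])

```text
time: 16.65
tool_pos: [435.5, -129.5, 20.6]
tcp_rot: [-3.141, -0.0, 1.096]
contact_force: [-2.2, -3.0, -0.2]
grip_width: 0.1
finger_force: 1.5
```

Emit:
servo_tool([
  [0.02, 0, 0],
  [0.02, 0, 0],
  [0.02, 0, 0],
  [0.02, 0, 0],
  [0.02, 0, 0],
  [0.02, 0, 0],
  [0.02, 0, 0],
  [0.01, 0, 0],
], spin=[0, 0, 0, 0, 0, 0, 0, 0])

```text
time: 17.65
tool_pos: [448.9, -102.9, 20.5]
tcp_rot: [-3.141, 0.001, 1.097]
contact_force: [-4.3, -3.9, -0.0]
grip_width: 0.2
finger_force: 2.9
```

```bash
python3 - <<'E'
from h import *
s=monitor.get_obs();p=s['tool_pos'];print(p,s['contact_force'])
snap('wrist','w7');padpos('w7')
E
```

```text
[ 448.87933288 -102.89337467   20.45334266] [-4.29949526e+00 -3.89903201e+00 -2.39898780e-03]
w7 [ 234  167   92   93 6273] [463.4 -73.8  69. ] [463.7 -73.6  69. ]
```

Emit:
servo_tool([
  [0.01, 0, 0],
  [0.01, 0, 0],
  [0.005, 0, 0],
  [0.005, 0, 0],
  [0.003, 0, 0],
  [0, 0, 0],
  [0, 0, 0],
  [0, 0, 0],
], spin=[0, 0, 0, 0, 0, 0, 0, 0])

```text
time: 18.7
tool_pos: [452.2, -97.0, 20.6]
tcp_rot: [-3.141, 0.0, 1.097]
contact_force: [-4.0, -3.7, 0.5]
grip_width: 0.4
finger_force: 2.7
```

```bash
python3 - <<'E'
from h import *
s=monitor.get_obs();p=s['tool_pos'];print(p,s['contact_force'])
snap('wrist','w8');padpos('w8')
E
```

```text
[452.22762441 -96.98544273  20.60554456] [-4.00584112 -3.67037835  0.5179848 ]
w8 [ 235  168   92   92 6250] [466.9 -68.6  69. ] [467.3 -67.9  69. ]
```

Emit:
servo_tool([
  [-0.02, 0, 0],
  [-0.02, 0, 0],
  [-0.03, 0, 0],
  [-0.03, 0, 0],
  [0, 0, -0.04],
  [0, 0, -0.04],
  [0, 0, -0.04],
  [0, 0, -0.04],
], spin=[0, 0, 0, 0, 0, 0, 0, 0])

```text
time: 19.75
tool_pos: [443.4, -114.7, 53.4]
tcp_rot: [3.141, -0.0, 1.097]
contact_force: [0.7, 0.2, -0.3]
grip_width: 0.6
finger_force: 0.0
```

```bash
python3 - <<'E'
from h import *
s=monitor.get_obs();p=s['tool_pos'];print(p,s['contact_force'])
snap('wrist','w9');padpos('w9')
b=snap('scene','s5')['frame'];f=cv2.imread('pics/w9.png')
plan((465.5-8*.462+3*-.887,-71.5-8*.887+3*.462,51),62.8,n=4)
E
```

```text
[ 443.43443158 -114.70654307   53.3635872 ] [ 0.66271216  0.19924448 -0.25680352]
w9 [ 241  131   78   79 4753] [464.9 -71.9  69. ] [464.7 -72.2  69. ]
[[0.051, -0.005, 0.003], [0.051, -0.005, 0.003], [0.051, -0.005, 0.003], [0.051, -0.005, 0.003]] spin 0.0001
```

The pad rests at (464.9,-71.9), which is the last tooth and locked. I wait and then move over the pad.

Emit:
servo_tool([
  [0, 0, 0],
  [0, 0, 0],
  [0, 0, 0],
  [0, 0, 0],
  [0, 0, 0],
  [0, 0, 0],
  [0, 0, 0],
  [0, 0, 0],
], spin=[0, 0, 0, 0, 0, 0, 0, 0])

```text
time: 20.85
tool_pos: [443.3, -114.8, 52.6]
tcp_rot: [3.142, -0.0, 1.096]
contact_force: [-1.5, -0.0, -0.1]
grip_width: 0.1
finger_force: 0.0
```

Emit:
servo_tool([
  [0, 0, 0],
  [0, 0, 0],
  [0.05, -0.005, 0.003],
  [0.05, -0.005, 0.003],
  [0.05, -0.005, 0.003],
  [0.05, -0.005, 0.003],
  [0, 0, 0],
  [0, 0, 0],
], spin=[0, 0, 0, 0, 0, 0, 0, 0])

```text
time: 21.85
tool_pos: [458.0, -77.3, 50.2]
tcp_rot: [3.142, 0.0, 1.097]
contact_force: [-0.0, 0.0, 0.1]
grip_width: 0.1
finger_force: 0.0
```

Emit:
servo_tool([
  [0, 0, 0.02],
  [0, 0, 0.02],
  [0, 0, 0.02],
  [0, 0, 0.015],
  [0, 0, 0],
  [0, 0, 0],
  [0, 0, 0],
  [0, 0, 0],
], spin=[0, 0, 0, 0, 0, 0, 0, 0])

```text
time: 22.85
tool_pos: [458.1, -77.4, 35.4]
tcp_rot: [3.141, -0.0, 1.096]
contact_force: [-0.6, 0.1, 2.9]
grip_width: 0.6
finger_force: 1.6
```

```bash
python3 - <<'E'
from h import *
s=monitor.get_obs();p=s['tool_pos'];print(p,s['contact_force'])
snap('wrist','w10');padpos('w10');snap('scene','s6');padpos('s6')
E
```

```text
[458.13243948 -77.37433185  35.35087151] [-0.58152475  0.13722476  2.85949338]
s6 [409 310  22  23 320] [ 435.1 -409.3   69. ] [ 432.6 -409.9   69. ]
```

Emit:
servo_tool([
  [0, 0, 0.01],
  [0, 0, 0.01],
  [0, 0, 0.005],
  [0, 0, 0],
  [0, 0, 0],
  [0, 0, 0],
  [0, 0, 0],
  [0, 0, 0],
], spin=[0, 0, 0, 0, 0, 0, 0, 0])

```text
time: 23.95
tool_pos: [458.1, -77.4, 30.3]
tcp_rot: [3.141, -0.0, 1.096]
contact_force: [0.2, 0.2, 4.9]
grip_width: 0.4
finger_force: 2.4
```

```bash
python3 - <<'E'
from h import *
s=monitor.get_obs();p=s['tool_pos'];print(p,s['contact_force'])
snap('wrist','w11');padpos('w11')
b=cv2.imread('pics/w11.png').astype(int);m=(b[...,2]>120)&(b[...,1]<b[...,2]*.5);print(m.sum(),np.argwhere(m).min(0),np.argwhere(m).max(0)) 
E
```

```text
[458.10060525 -77.39082329  30.26907363] [0.15560117 0.18636605 4.89591464]Traceback (most recent call last):
  File "<stdin>", line 4, in <module>
    return umr_minimum(a, axis, None, out, keepdims, initial, where)
ValueError: zero-size array to reduction operation minimum which has no identity
```

No red is ahead of the fingers, so the pad has swung out. I lift and check.

Emit:
servo_tool([
  [0, 0, -0.1],
  [0, 0, -0.2],
  [0, 0, -0.25],
  [-0.2, 0, -0.25],
  [-0.25, 0, -0.1],
  [0, 0, 0],
  [0, 0, 0],
  [0, 0, 0],
], spin=[0, 0, 0, 0, 0, 0, 0, 0], hand=1)

```text
time: 25.0
tool_pos: [417.1, -155.4, 208.0]
tcp_rot: [-3.139, -0.001, 1.098]
contact_force: [-0.5, 0.0, -0.9]
grip_width: 75.7
finger_force: 0.0
```

```bash
python3 - <<'E'
from h import *
s=monitor.get_obs();p=s['tool_pos'];print(p,s['contact_force'])
snap('wrist','w12');padpos('w12');padpos('w12',147);snap('scene','s7');padpos('s7',147);padpos('s7',69)
for f in('w12','s7'): print(proj(f,(643,-207,147)),proj(f,(450,-102,69)))
E
```

```text
[ 417.10217137 -155.44699621  207.96249228] [-0.52955593  0.03624752 -0.88505656]
w12 [ 265  116   43   44 1447] [ 450.  -102.4   69. ] [ 449.7 -102.9   69. ]
w12 [ 265  116   43   44 1447] [ 449.7 -100.7  147. ] [ 449.4 -101.1  147. ]
s7 [409 310  22  23 314] [ 380.  -403.2  147. ] [ 378.2 -403.9  147. ]
s7 [409 310  22  23 314] [ 435.1 -409.3   69. ] [ 433.1 -410.1   69. ]
[577.82731028 145.77864527] [285.78219075 136.65626167]
[358.78022242 193.69519676] [279.22525983 259.34132669]
```

Pad is back at (450,-102), so the handle is fully open. Next is the bottle.

```bash
python3 - <<'E'
from h import *
for f in('s0','s5','s7'):
  b=cv2.imread(f'pics/{f}.png').astype(int)[185:215,345:375]
  m=((b[...,2]>110)&(b[...,1]<b[...,2]*.55)&(b[...,0]<b[...,2]*.55)); ij=np.argwhere(m)
  x0,x1=ij[:,1].min()+345,ij[:,1].max()+345;y0=ij[:,0].min()+185;y1=ij[:,0].max()+185
  print(f,x0,x1,y0,y1,m.sum(), [proj(f,(648+i,-206+j,147)).round(1).tolist() for i,j in((0,0),(15.5,0),(-15.5,0),(0,15.5),(0,-15.5))])
  # fit centre of the cap by outline of the cylinder
  from scipy.optimize import least_squares
  t=np.linspace(0,2*np.pi,60)
  def r(c):
    P=np.array([proj(f,(c[0]+15.5*np.cos(q),c[1]+15.5*np.sin(q),z)) for z in(127,147) for q in t])
    return np.r_[P.min(0)-[x0-.5,y0-.5],P.max(0)-[x1+.5,y1+.5]]
  s=least_squares(r,[645,-207]);print(s.x.round(1),s.fun.round(1))
a=plan((440,-210,225),90,n=4)
b=plan((644,-209,225),90,n=4,start=a)
E
```

```text
s0 351 364 189 204 166 [[359.1, 192.2], [361.2, 188.2], [356.9, 196.4], [352.5, 190.2], [365.6, 194.3]]
[ 643.8 -205. ] [-0.5  0.2  0.5 -0.2]
s5 352 365 192 207 171 [[359.1, 192.2], [361.2, 188.2], [356.9, 196.4], [352.5, 190.2], [365.6, 194.3]]
[ 635.3 -210.2] [-0.5  0.1  0.5 -0.1]
s7 352 365 191 206 174 [[359.1, 192.2], [361.2, 188.2], [356.9, 196.4], [352.5, 190.2], [365.6, 194.3]]
[ 638.4 -209.1] [-0.5  0.1  0.5 -0.1]
[[-0.048, 0.056, -0.021], [-0.054, 0.05, -0.021], [-0.059, 0.044, -0.021], [-0.064, 0.036, -0.021]] spin -0.0753
[[0.001, 0.255, -0.0], [0.001, 0.255, -0.0], [0.001, 0.255, -0.0], [0.001, 0.255, -0.0]] spin 0.0
```

Emit:
servo_tool([
  [-0.048, 0.056, -0.021],
  [-0.054, 0.05, -0.021],
  [-0.059, 0.044, -0.021],
  [-0.064, 0.036, -0.021],
  [0, 0.25, 0],
  [0, 0.25, 0],
  [0, 0.25, 0],
  [0, 0.24, 0],
], spin=[-0.075, -0.075, -0.075, -0.075, 0, 0, 0, 0])

```text
time: 26.1
tool_pos: [639.6, -210.5, 224.9]
tcp_rot: [-3.141, -0.001, 1.569]
contact_force: [0.6, -0.4, 0.6]
grip_width: 91.8
finger_force: 0.0
```

```bash
python3 - <<'E'
from h import *
s=monitor.get_obs();p=s['tool_pos'];print(p,s['contact_force'],s['tcp_rot'],s['joint_positions'],s['grip_width'])
snap('wrist','w13')
b=cv2.imread('pics/w13.png').astype(int);m=((b[...,2]>110)&(b[...,1]<b[...,2]*.55)&(b[...,0]<b[...,2]*.55)).astype(np.uint8)
n,l,st,ce=cv2.connectedComponentsWithStats(m)
for i in range(1,n):
  if st[i,4]>100: print(st[i],ray('w13',st[i,0]+st[i,2]/2,st[i,1]+st[i,2]/2,147))
print(proj('w13',(638,-209,147)),proj('w13',p))
plan((638,-209.5,103),90)
E
```

```text
[ 639.62694995 -210.46062453  224.92524097] [ 0.58645324 -0.35593313  0.58591237] [-3.14067864e+00 -5.00320938e-04  1.56893985e+00] [-4.31622361e-01  6.15240661e-01  9.99084730e-01  7.40595339e-05
  1.52830662e+00 -4.29769301e-01] 91.82138384149286
[  73   69   46   44 1518] [ 496.33441579 -113.01591573  147.        ]
[ 267  190   41   40 1214] [ 645.31572067 -207.98301689  147.        ]
[278.90240889 211.67684532] [280.76293009 244.19207219]
[[0.0, -0.004, 0.075], [0.0, -0.004, 0.075], [0.0, -0.004, 0.075], [0.0, -0.004, 0.075], [0.0, -0.004, 0.075], [0.0, -0.004, 0.075], [0.0, -0.004, 0.075], [0.0, -0.004, 0.075]] spin -0.0
```

View pics/w13.png

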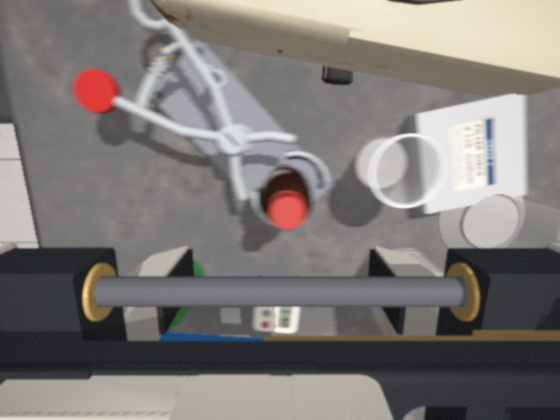

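The wrist picture shows the cap at (288,210) between the open fingers (190 and 370), and the jaws around it are open. The bottle is at about (644.5,-208.3), so I descend.

Emit:
servo_tool([
  [0.01, 0.02, 0.07],
  [0, 0.004, 0.075],
  [0, 0, 0.08],
  [0, 0, 0.08],
  [0, 0, 0.08],
  [0, 0, 0.08],
  [0, 0, 0.08],
  [0, 0, 0.065],
], spin=[0, 0, 0, 0, 0, 0, 0, 0])

```text
time: 27.15
tool_pos: [642.5, -209.6, 102.6]
tcp_rot: [-3.141, -0.0, 1.568]
contact_force: [0.2, 0.4, 0.4]
grip_width: 91.9
finger_force: 0.0
```

Emit:
servo_tool([
  [0, 0, 0],
  [0, 0, 0],
  [0, 0, 0],
  [0, 0, 0],
  [0, 0, 0],
  [0, 0, 0],
  [0, 0, 0],
  [0, 0, 0],
], spin=[0, 0, 0, 0, 0, 0, 0, 0], hand=-1)

```text
time: 28.15
tool_pos: [642.6, -209.6, 103.8]
tcp_rot: [-3.141, -0.0, 1.568]
contact_force: [-0.9, -0.2, 0.5]
grip_width: 30.0
finger_force: 29.9
```

Emit:
servo_tool([
  [0, 0, 0],
  [0, 0, 0],
  [0, 0, 0],
  [0, 0, 0],
  [0, 0, 0],
  [0, 0, 0],
  [0, 0, 0],
  [0, 0, 0],
], spin=[0, 0, 0, 0, 0, 0, 0, 0])

```text
time: 29.15
tool_pos: [642.6, -209.6, 103.8]
tcp_rot: [-3.142, -0.0, 1.568]
contact_force: [-0.9, 0.5, 2.0]
grip_width: 30.0
finger_force: 29.9
```

Emit:
servo_tool([
  [0, 0, -0.03],
  [0, 0, -0.08],
  [0, 0, -0.1],
  [0, 0, -0.12],
  [0, 0, -0.12],
  [0, 0, -0.12],
  [0, 0, -0.12],
  [0, 0, -0.11],
], spin=[0, 0, 0, 0, 0, 0, 0, 0])

```text
time: 30.15
tool_pos: [642.7, -209.6, 266.0]
tcp_rot: [3.14, 0.001, 1.568]
contact_force: [-0.4, -0.9, -2.1]
grip_width: 30.1
finger_force: 29.9
```

```bash
python3 - <<'E'
from h import *
s=monitor.get_obs();p=s['tool_pos'];print(p,s['contact_force'],s['grip_width'],s['finger_force'])
a=plan((430,-200,264),90)
a=plan((430,60,264),130,start=a)
a=plan((488.5,254,264),170,start=a)
E
```

```text
[ 642.74189063 -209.59068011  265.99258141] [-0.41915809 -0.87685619 -2.11395464] 30.09402045772743 29.912982371183716
[[0.006, -0.133, 0.001], [0.006, -0.133, 0.001], [0.006, -0.133, 0.001], [0.006, -0.133, 0.001], [0.006, -0.133, 0.001], [0.006, -0.133, 0.001], [0.006, -0.133, 0.001], [0.006, -0.133, 0.001]] spin -0.0002
[[0.162, -0.0, -0.0], [0.162, 0.014, -0.0], [0.16, 0.028, -0.0], [0.157, 0.042, -0.0], [0.153, 0.056, -0.0], [0.147, 0.069, -0.0], [0.141, 0.081, -0.0], [0.133, 0.093, -0.0]] spin -0.0556
[[0.069, 0.106, -0.0], [0.06, 0.112, -0.0], [0.05, 0.116, -0.0], [0.04, 0.12, -0.0], [0.029, 0.123, -0.0], [0.018, 0.125, -0.0], [0.007, 0.126, -0.0], [-0.004, 0.127, -0.0]] spin -0.0556
```

Bottle held (about 2 N weight on the wrist). Now I carry it to the tray.

Emit:
servo_tool([
  [0.006, -0.1, 0],
  [0.006, -0.133, 0],
  [0.006, -0.14, 0],
  [0.006, -0.15, 0],
  [0.006, -0.15, 0],
  [0.006, -0.14, 0],
  [0.006, -0.133, 0],
  [0.006, -0.11, 0],
], spin=[0, 0, 0, 0, 0, 0, 0, 0])

```text
time: 31.15
tool_pos: [430.7, -199.3, 265.1]
tcp_rot: [3.14, 0.001, 1.568]
contact_force: [-0.7, 0.1, -2.3]
grip_width: 29.8
finger_force: 30.0
```

Emit:
servo_tool([
  [0.162, 0, 0],
  [0.162, 0.014, 0],
  [0.16, 0.028, 0],
  [0.157, 0.042, 0],
  [0.153, 0.056, 0],
  [0.147, 0.069, 0],
  [0.141, 0.081, 0],
  [0.133, 0.093, 0],
], spin=[-0.056, -0.056, -0.056, -0.056, -0.055, -0.055, -0.055, -0.055])

```text
time: 32.15
tool_pos: [432.0, 61.7, 265.1]
tcp_rot: [3.14, 0.001, 2.268]
contact_force: [-0.3, -0.4, -2.6]
grip_width: 30.1
finger_force: 30.0
```

Emit:
servo_tool([
  [0.069, 0.106, 0],
  [0.06, 0.112, 0],
  [0.05, 0.116, 0],
  [0.04, 0.12, 0],
  [0.029, 0.123, 0],
  [0.018, 0.125, 0],
  [0.007, 0.126, 0],
  [-0.004, 0.127, 0],
], spin=[-0.056, -0.056, -0.056, -0.056, -0.055, -0.055, -0.055, -0.055])

```text
time: 33.15
tool_pos: [491.2, 255.2, 265.1]
tcp_rot: [3.141, 0.001, 2.965]
contact_force: [0.4, -0.6, -1.9]
grip_width: 30.0
finger_force: 30.0
```

```bash
python3 - <<'E'
from h import *
s=monitor.get_obs();p=s['tool_pos'];print(p,s['contact_force'],s['grip_width'],s['finger_force'],s['tcp_rot'])
plan((488.5,254,112),170)
snap('side','d1')
def blob(f):
  b=cv2.imread(f'pics/{f}.png').astype(int);m=((b.min(2)>170)).astype(np.uint8)
  n,l,st,ce=cv2.connectedComponentsWithStats(m)
  for i in range(1,n):
    if st[i,4]>400: print(f,st[i],ce[i].round(1),ray(f,*ce[i],8).round(1))
blob('d0');blob('s0');print(proj('d0',(488.7,254,8)))
E
```

```text
[491.18501577 255.21629998 265.09023317] [ 0.37749781 -0.61738103 -1.88832111] 29.962459260198575 29.985107539336724 [3.14062570e+00 1.43455800e-03 2.96539299e+00]
[[0.002, -0.001, 0.096], [0.002, -0.001, 0.096], [0.002, -0.001, 0.096], [0.002, -0.001, 0.096], [0.002, -0.001, 0.096], [0.002, -0.001, 0.096], [0.002, -0.001, 0.096], [0.002, -0.001, 0.096]] spin -0.0001
d0 [ 393   91   99   51 1357] [441.1 118.2] [  677.2 -1011.7     8. ]
d0 [430  90  28  30 515] [444.5 105.4] [  738.6 -1112.4     8. ]
d0 [ 172   94   88   88 2223] [216.5 131.9] [1176.5 -204.4    8. ]
d0 [126 168  28  31 606] [138.7 181.9] [1060.8  197.7    8. ]
d0 [184 271  54  35 799] [209.8 286.4] [481.1 254.6   8. ]
d0 [ 313  304   69   84 2257] [346.4 351. ] [88.4 95.8  8. ]
d0 [ 357  391   52   29 1035] [382.7 405.7] [-67.8 130.5   8. ]
s0 [ 213   39  118   47 1891] [273.9  70. ] [1349.9  361.7    8. ]
s0 [   0   59   82  106 5036] [ 32.4 107.1] [721.3 992.7   8. ]
s0 [148  75  39  21 481] [169.8  84.8] [1066.1  659.1    8. ]
s0 [ 78  84  36  30 527] [91.2 96.7] [867.6 860.8   8. ]
s0 [195 109  40  36 457] [211.9 125. ] [905.9 369.4   8. ]
s0 [284 111  63  58 620] [322.1 134.7] [1016.5   20.9    8. ]
s0 [ 341  159   69   35 1535] [374.2 176.8] [ 887.1 -192.     8. ]
s0 [412 163  44  24 497] [436.2 175.9] [ 970.4 -350.7    8. ]
s0 [185 171  34  21 543] [201.2 181.5] [648.8 241.    8. ]
s0 [ 407  190  153  147 7153] [483.3 261.9] [ 700.3 -513.2    8. ]
s0 [ 129  195   67   44 1227] [162.2 216.3] [487.5 254.4   8. ]
s0 [543 244  17  34 432] [552.5 259.7] [ 780.  -658.7    8. ]
s0 [ 491  251   53   40 1527] [516.9 270.7] [ 707.6 -585.8    8. ]
s0 [395 316  34  33 528] [409.4 334.3] [ 437.3 -402.9    8. ]
s0 [ 132  360  101   60 2324] [179.  397.4] [126.1 -58.4   8. ]
[208.55134486 284.64428584]
```

Emit:
servo_tool([
  [0.002, -0.001, 0.11],
  [0.002, -0.001, 0.12],
  [0.002, -0.001, 0.12],
  [0.002, -0.001, 0.12],
  [0.002, 0, 0.12],
  [0.002, 0, 0.1],
  [0.002, 0, 0.06],
  [0.002, 0, 0.03],
], spin=[0, 0, 0, 0, 0, 0, 0, 0])

```text
time: 34.2
tool_pos: [487.7, 254.1, 107.9]
tcp_rot: [3.141, 0.0, 2.962]
contact_force: [-0.3, -0.6, -1.8]
grip_width: 30.2
finger_force: 30.0
```

Emit:
servo_tool([
  [0, 0, 0],
  [0, 0, 0.005],
  [0, 0, 0.005],
  [0, 0, 0],
  [0, 0, 0],
  [0, 0, 0],
  [0, 0, 0],
  [0, 0, 0],
], spin=[0, 0, 0, 0, 0, 0, 0, 0])

```text
time: 35.2
tool_pos: [487.6, 254.1, 105.8]
tcp_rot: [3.142, -0.0, 2.962]
contact_force: [0.9, -0.2, -2.2]
grip_width: 30.0
finger_force: 30.0
```

Emit:
servo_tool([
  [0, 0, 0.003],
  [0, 0, 0.003],
  [0, 0, 0.003],
  [0, 0, 0],
  [0, 0, 0],
  [0, 0, 0],
  [0, 0, 0],
  [0, 0, 0],
], spin=[0, 0, 0, 0, 0, 0, 0, 0])

```text
time: 36.2
tool_pos: [487.6, 254.1, 104.0]
tcp_rot: [3.141, 0.0, 2.962]
contact_force: [0.1, 0.3, -1.6]
grip_width: 30.1
finger_force: 30.0
```

Emit:
servo_tool([
  [0, 0, 0.003],
  [0, 0, 0.003],
  [0, 0, 0],
  [0, 0, 0],
  [0, 0, 0],
  [0, 0, 0],
  [0, 0, 0],
  [0, 0, 0],
], spin=[0, 0, 0, 0, 0, 0, 0, 0])

```text
time: 37.2
tool_pos: [488.2, 254.1, 103.7]
tcp_rot: [3.141, 0.002, 2.962]
contact_force: [-1.0, -1.6, 5.4]
grip_width: 30.0
finger_force: 30.1
```

Touching the tray, so I release, wait and rise clear.

Emit:
servo_tool([
  [0, 0, 0],
  [0, 0, 0],
  [0, 0, 0],
  [0, 0, 0],
  [0, 0, 0],
  [0, 0, 0],
  [0, 0, 0],
  [0, 0, 0],
], spin=[0, 0, 0, 0, 0, 0, 0, 0], hand=1)

```text
time: 38.2
tool_pos: [487.6, 254.1, 102.8]
tcp_rot: [3.141, 0.0, 2.962]
contact_force: [-0.1, -0.1, -0.4]
grip_width: 91.9
finger_force: 0.0
```

Emit:
servo_tool([
  [0, 0, -0.05],
  [0, 0, -0.1],
  [0, 0, -0.15],
  [0, 0, -0.2],
  [0, 0, -0.2],
  [0, 0, -0.1],
  [0, 0, 0],
  [0, 0, 0],
], spin=[0, 0, 0, 0, 0, 0, 0, 0])

```text
time: 39.2
tool_pos: [487.1, 253.9, 262.0]
tcp_rot: [-3.141, -0.001, 2.962]
contact_force: [0.7, -0.3, 0.0]
grip_width: 91.8
finger_force: 0.0
```

```bash
python3 - <<'E'
from h import *
s=monitor.get_obs();p=s['tool_pos'];print(p,s['contact_force'],s['grip_width'])
for n,f in(('wrist','w20'),('scene','s20')):
  snap(n,f);b=cv2.imread(f'pics/{f}.png').astype(int);m=((b[...,2]>110)&(b[...,1]<b[...,2]*.55)&(b[...,0]<b[...,2]*.55)).astype(np.uint8)
  k,l,st,ce=cv2.connectedComponentsWithStats(m);print(f,proj(f,(488,254,147)),proj(f,(450,-102,69)))
  for i in range(1,k):
    if st[i,4]>60: print(st[i],ce[i].round(1),ray(f,st[i,0]+st[i,2]/2-.5,st[i,1]+st[i,2]/2-.5,147).round(1),ray(f,*ce[i],69).round(1))
E
```

```text
[487.10145781 253.86406869 262.0031757 ] [ 0.69328575 -0.2624962   0.00205159] 91.80995095921723
w20 [281.67362663 205.39398448] [-11.40022155 212.11986907]
[264 186  33  35 871] [280.5 203.3] [484.4 253.  147. ] [502.6 250.   69. ]
[  0 197  12  30 269] [  4.6 212. ] [437.8  -7.2 147. ] [453.3 -82.8  69. ]
s20 [151.34901103 174.84689369] [279.22525983 259.34132669]
[421 157  16  15 172] [428.2 163.9] [ 820.  -325.5  147. ] [ 931.1 -320.8   69. ]
[147 172  13  15 156] [152.7 179.1] [480.5 243.2 147. ] [544.  313.9  69. ]
[271 253  18  18 267] [279.4 261.3] [ 388.8 -132.1  147. ] [ 445.3 -104.8   69. ]
[409 310  22  22 326] [419.1 321.5] [ 380.  -403.2  147. ] [ 432.5 -409.2   69. ]
```

```bash
python3 -c "
from h import *
print(workorder.close_job())"
```

```text
the job is handed in; nothing more can be done
None
```

I squeezed the clamp to the last tooth, left it locked on its own for about 3.8 s, then released it by the thumb pad. The handle is fully open, the bottle stands upright within about 5 mm of the tray centre, and I handed the job in at about 39 s.

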